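Clip the colour chart to the reading stand

ROBOT

A 6-joint arm with a two-finger parallel gripper is mounted at the origin on the work surface. World frame = base frame: x ahead of the robot, y to its left, z up, the work surface at z = 0. Lengths are in m, angles in rad, forces in N, time in s.
With the tool pointing down it reaches from about 0.3 to 0.85 m from the base axis. Payload 4.2 kg.
Tool frame: the origin (TCP) lies on the centre line of the jaws, within the pads' length; the fingertips stand ctrl.tcp_to_tips ahead of it and the grasp point (between the pads) lies 5 mm behind it (ctrl.tcp_to_tips is the distance from the TCP to the fingertips, in m); z points along the fingers, y is the direction in which the jaws open and shut (so a half turn about z gives the same grasp; the last joint's range is limited). The gripper opens to 91 mm and grips with 3 to 60 N. Pads are 32 mm wide; open, the fingers measure 118 mm over their backs; the gripper's body (76 mm by 178 mm) begins 60 mm behind the grasp point.
Start: joints at [-0.02, 0.32, 1.565, -0, 1.257, -0.02], TCP at [0.575, 0, 0.228] pointing down, gripper open.
Joint ranges: [-3.11, 3.11], [-0.84, 2.01], [0.21, 2.61], [-1.34, 4.49], [0.05, 2.63], [-2.56, 2.56]. Speed limits (rad/s): [2.57, 2.57, 3.14, 3.14, 3.14, 3.14].

INTERFACE

Orientations are given as a unit quaternion [x, y, z, w].
In Python, from rig import ctrl gives the robot as it stands.
- The arm moves only by the tool servo_tool, never from a script. Its argument "series" is a list of rows, each an object of numbers: "wx", "wy", "wz": the turn, a rotation vector about the tool's x, y, z in degrees; "dx", "dy", "dz": the shift along the tool's x, y, z in mm; "claw": the opening, from 0 (shut) to 1 (fully open). A call has 1 to 5 rows; each row shifts and turns the commanded pose from where the row before left it, along the tool's axes as they then stand; what a row does not reach is not made up. A row lasts 1/10 s, in which the tool goes at most 50 mm and 8.59 degrees, less where a joint would pass 70% of its speed; a pose out of reach is approached as far as the arm can. A call with a gripper value outside its range is refused whole. The fingers move at their own pace and stop on an object; "squeeze" is the grip in N (left out, the last holds). Time passes only in rows, so rows that do not move let the fingers close. It gives the time, the measured TCP pose, the force and the opening at its end, in the units of the state.
- ctrl.state(): the state, without advancing time (a new reading comes with each control period).
- ctrl.snapshot(name): name is "scene" or "side" or "wrist"; returns the picture (384x512x3 uint8, red, green, blue); there is no depth.
- ctrl.camera_info(name): a dict with "intrinsics" (3x3 intrinsics, pixels), "pose" (4x4, takes a point from camera to world coordinates). Camera axes: x right, y up, looking along -z (the intrinsics and any distortion apply to the point x, -y, -z); pixel columns grow to the right and rows downward; lengths in m; the calibration is good to about 2 mm. A picture is of the moment at which its call begins: read the wrist's pose just before it. camera_info takes no time and is no camera call; for the wrist camera it gives the pose at the moment of the call.
- ctrl.finish_job(): hands the job in, once; it reports no verdict.
The state is a dict: "t": time; "joints": joint angles; "qd": joint speeds; "joint_efforts": joint torques, N m; "ee_pos": TCP position; "tcp_rot": TCP orientation; "ft_force": force on the tool from outside, world axes, zero at the start; "ft_torque": the same for the moment, N m; "gripper_width": opening from 0.0 (shut) to 1.0 (fully open).
Only numpy, scipy, OpenCV 4.12 (cv2) and the standard library are available. Lean on these libraries where they do the work, as an engineer would, in place of code of your own. Each camera call takes 0.05 s, during which the arm holds its last target.

TASK

Take the blue spring clamp off the rim of the white tray and clip it squarely over the sloping reading stand's board and the colour chart together, at the middle of the chart's top edge. With its jaws still held open, press the clamp down along the slope, without ramming it, until you feel the board's edge bottom in its throat, then ease the jaws shut while keeping it pressed home, so that it ends fully home and gripping chart and board. Do not shove the stand, pull the chart off its ledge or disturb the other things on the bench.

Things in the scene. Friction and masses are not known exactly. Their poses are not given: they have to be found in the camera images.
- clamp: Blue plastic spring clamp like a big clothes peg, 115 mm long, 30 mm wide, 0.15 kg, parked jaws down on the tray's near rim. Origin on the hinge axis at mid width: y along the hinge, z towards the handles, x across. The frame belongs to the +x half; the -x half, its mirror image, turns on it: fully open, z leans 0.21 rad off the clamp's middle plane. Either half may face the chart.
- clamp_handles (a point): Midway between the handles, 46 mm above the hinge, axes as the clamp. Two flat handles, 30 mm wide, run 5 to 66 mm above the hinge; parked, they measure 53 mm over the outer faces here and 62 mm at their ends. Squeezing them opens the jaws: 8 N starts it, 12 N holds it fully open, handles then parallel and 34 mm over their outer faces.
- clamp_throat (a point): Throat: the underside of the hinge barrel (radius 9 mm), 9 mm below the hinge; axes as the clamp. The grey jaw pads lie 27 to 45 mm below the hinge, 6 mm apart when parked and 20 mm or more when fully open; closed on an edge they bite with about 9 N. Fully home means that the edge touches the throat; fingers that draw back as they open drag it up.
- clamp_jaw (a joint): Opening of the clamp in rad: 0 = pads 6 mm apart (parked on the tray wall), -0.16 = shut with nothing between, 0.42 = fully open (handles parallel). About 0.03 when it bites on board and chart together (7 mm).
- tray: White plastic tray, 140 mm (x) by 220 mm (y) by 75 mm high, walls 6 mm, fixed to the bench. Origin at the centre of its underside. The clamp sits on its -x wall (whose middle plane is at x = -67 mm), anywhere within 60 mm of the wall's middle. A carton, a canister and a jar stand inside along the +x side, up to 76 mm high.
- stand: Grey reading stand, loose on rubber feet, 1.3 kg. Base 150 mm (x) by 180 mm (y), origin at the centre of its underside. Two struts carry a 4 mm board, 180 mm wide, 195 mm up the slope, leaning 0.4 rad (23 degrees) from vertical: the chart side faces +x, the top edge leans to -x, its middle at x = -31, z = 192 mm. The struts meet the board's back 90 mm below the top.
- board_top (a point): Middle of the board's top edge, on its front face. Axes: x out of the front face (towards the chart), y along the edge, z up the slope. The board fills x = -4 to 0 mm; the chart lies in front of it at x = 0 to 3 mm.
- chart: White rigid plastic colour chart with rows of coloured squares, 140 mm wide, 188 mm tall, 3 mm thick, 0.11 kg, loose on the stand's ledge, leaning on the board, up to 15 mm off its middle. Origin at the middle of its top edge on the back face; x out of its front, y along its top edge, z up the slope. Its top edge lies 3 mm below the board's.
- specimen_cup: Bystander: clear specimen cup with a yellow cap, 60 mm wide, 72 mm high, origin under its centre.
- pipette: Bystander: white and blue pipette, 200 mm long and 26 mm thick, lying along its x, origin near its middle on the bench.
- tube_rack: Bystander: orange rack with capped tubes, 70 by 150 mm, 84 mm high with the tubes, origin under its centre.
Things that resemble listed ones, but are neither listed nor needed, are in the scene too. Several things have the shape of the chart; the one meant has the colours described above.

How it is judged:
On the way, in this order (a step that is already met when the one before it is completed fails the run):
1. the clamp is lifted clear of the tray (z of clamp in the frame of tray above 0.127 m and contact force between clamp and tray below 0.05 N), for 0.1 s.
2. with its jaws still open, the clamp straddles board and chart and is pressed home, its throat on the board's top edge (3 N or more) (z of clamp in the frame of board_top below 0.013 m and value of joint clamp_jaw above 0.1 rad and contact force between clamp and stand above 3 N), for 0.05 s.
At the end, for the whole second after the job is handed in: Clamp released, at rest, gripping board and chart: throat within 4 mm of the board's top edge, within 20 mm of the chart's middle, square within 8 deg, in line with the slope within 11 deg; chart on its ledge (6 mm) and flat on the board; stand within 20 mm of its start (z of clamp in the frame of board_top between 0.005 and 0.013 m and x of clamp in the frame of board_top between -0.007 and 0.006 m and y of clamp in the frame of chart between -0.02 and 0.02 m and angle between the y axis of clamp and the y axis of board_top, either way round below 0.14 rad and angle between the z axis of clamp and the z axis of board_top, either way round below 0.2 rad and value of joint clamp_jaw between -0.02 and 0.1 rad and contact force between clamp and chart above 2 N and contact force between clamp and stand above 2 N and z of chart in the frame of board_top between -0.009 and 0.003 m and x of chart in the frame of board_top between -0.003 and 0.004 m and y of chart in the frame of board_top between -0.03 and 0.03 m and angle between the z axis of chart and the z axis of board_top, either way round below 0.06 rad and distance of stand from where it was at the start of the episode below 0.02 m and linear speed of each of clamp, chart below 0.01 m/s); the robot touches nothing.
It fails at once if the clamp, its jaws open, is rammed against stand or board with over 40 N (contact force between clamp and stand above 40 N and value of joint clamp_jaw above 0.1 rad).
It fails at once if the stand is shoved more than 20 mm (distance of stand from where it was at the start of the episode above 0.02 m).
It fails at once if the chart is moved more than 30 mm (distance of chart from where it was at the start of the episode above 0.03 m).
It fails at once if the specimen cup, pipette or tube rack is moved more than 30 mm (distance of any of specimen_cup, pipette, tube_rack from where it was at the start of the episode above 0.03 m).
It also fails if it takes over 42 s, if anything falls off the work surface, if the arm or the gripper's body presses on something with over 40 N, if the wrist force passes 120 N, or if a joint passes its speed limit or range.

## Working session

There is one attempt and no reset: what is moved stays moved. The work goes in short steps, Python scripts to look and compute and a tool call to move; the robot and the scene stay as the last step left them, time stands still between calls to the robot, and variables do not carry over. Pictures are saved under pics/ and viewed, and the job is handed in when it is done.

Besides the shell and the picture viewer there is one more tool, called after "Emit:" by a JSON object that holds its "op" and its "data". servo_tool: Moves the arm, as the interface text tells. Its arguments: {"type":"object","properties":{"series":{"type":"array"},"squeeze":{"type":"number"}},"required":["series"]}

```bash
ls; mkdir -p pics; python3 - <<'E'
from rig import ctrl
import cv2
print(ctrl.state(), ctrl.tcp_to_tips)
for n in ("scene","side","wrist"):
    i=ctrl.camera_info(n); print(n,i["intrinsics"],i["pose"],[k for k in i])
    im=ctrl.snapshot(n); cv2.imwrite(f"pics/{n}0.png",cv2.cvtColor(im,cv2.COLOR_RGB2BGR))
E
```

```text
pics
{'t': 0.0, 'joints': array([-2.00044836e-02,  3.20263886e-01,  1.56568211e+00, -1.92505093e-05,
        1.25739250e+00, -1.99686068e-02]), 'qd': array([-1.12608015e-06,  3.99067432e-04,  6.47270795e-04,  2.53270395e-03,
        1.22894765e-04, -3.97949726e-04]), 'joint_efforts': array([-5.01459035e-04, -4.12465632e+01, -2.31973493e+01,  7.28826877e-02,
        4.58198413e-02, -1.41870069e-04]), 'ee_pos': array([5.74513929e-01, 2.02188468e-06, 2.27135156e-01]), 'tcp_rot': array([ 7.07117092e-01,  7.07095931e-01, -6.11392381e-04, -6.23121300e-04]), 'ft_force': array([ 0.2290629 , -0.47895995, -0.55501648]), 'ft_torque': array([ 0.04368051,  0.03455309, -0.0070078 ]), 'gripper_width': 0.9996302908627377} 0.014
scene [[470.24847699   0.         248.04252348]
 [  0.         470.24847699 186.61391429]
 [  0.           0.           1.        ]] [[-4.66716244e-01 -5.60985679e-01  6.83718521e-01  1.58279084e+00]
 [ 8.84406157e-01 -2.97180015e-01  3.59874685e-01  6.30884823e-01]
 [ 1.30293567e-03  7.72644230e-01  6.34837929e-01  1.10193925e+00]
 [ 0.00000000e+00  0.00000000e+00  0.00000000e+00  1.00000000e+00]] ['intrinsics', 'pose']
side [[404.23184439   0.         253.22413431]
 [  0.         404.23184439 185.12544741]
 [  0.           0.           1.        ]] [[ 0.86842814  0.29728274 -0.39680667 -0.0382814 ]
 [-0.49571732  0.536482   -0.68297248 -0.90166736]
 [ 0.0098437   0.78981646  0.61326427  1.01725099]
 [ 0.          0.          0.          1.        ]] ['intrinsics', 'pose']
wrist [[338.36921346   0.         256.93018697]
 [  0.         338.36921346 183.70166172]
 [  0.           0.           1.        ]] [[ 9.99997466e-01 -9.56269881e-04  2.03812772e-03  5.74839684e-01]
 [ 4.20132544e-04  9.68669184e-01  2.48354253e-01  6.94589149e-02]
 [-2.21176521e-03 -2.48352767e-01  9.68667131e-01  3.83221842e-01]
 [ 0.00000000e+00  0.00000000e+00  0.00000000e+00  1.00000000e+00]] ['intrinsics', 'pose']
```

View pics/scene0.png

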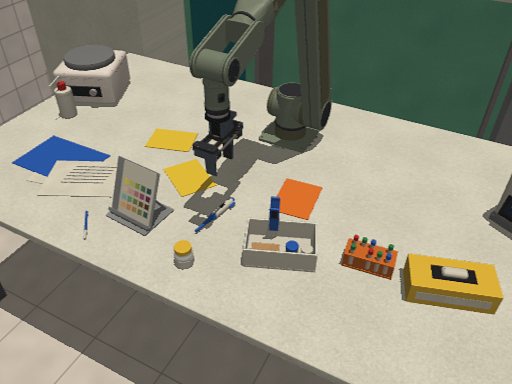

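View pics/side0.png

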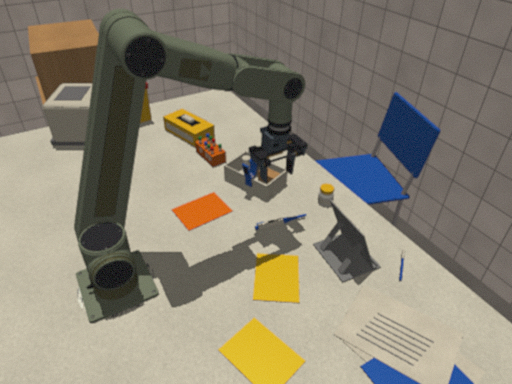

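View pics/wrist0.png

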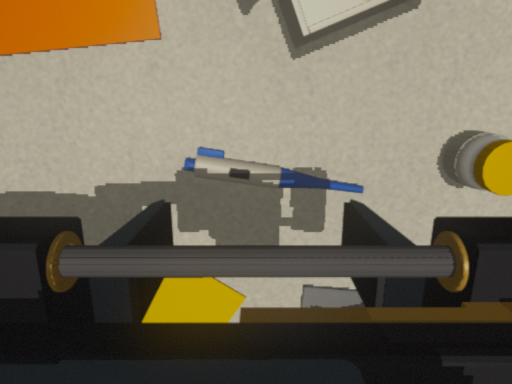

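```bash
python3 - <<'E'
import cv2
s=cv2.imread("pics/scene0.png");d=cv2.imread("pics/side0.png")
def c(im,x0,y0,x1,y1,k,n): cv2.imwrite(f"pics/{n}.png",cv2.resize(im[y0:y1,x0:x1],None,fx=k,fy=k,interpolation=cv2.INTER_CUBIC))
c(s,225,180,335,280,7,"cs_tray"); c(s,95,145,195,240,6,"cs_stand")
c(d,215,135,325,215,7,"cd_tray"); c(d,300,195,390,285,6,"cd_stand")
E
```

```text
(no output)
```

View pics/cs_tray.png

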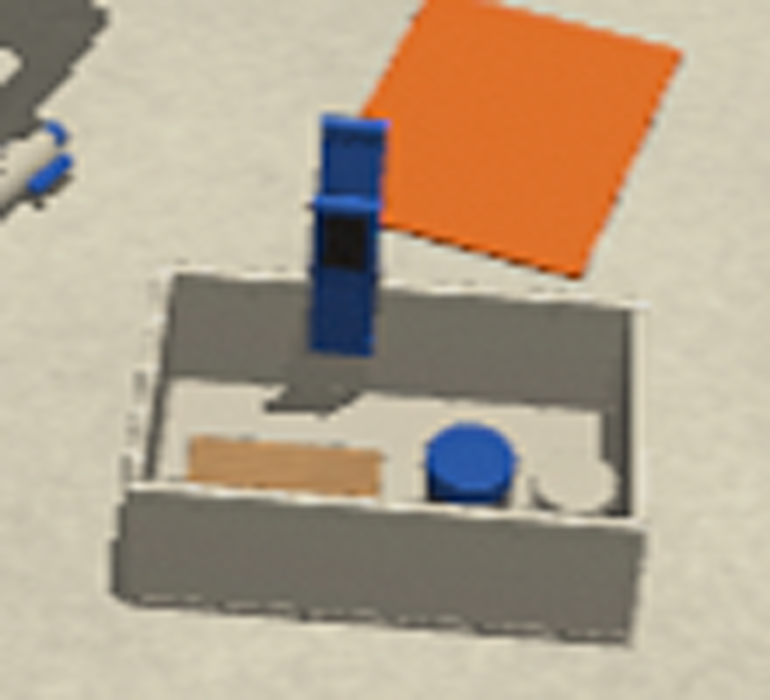

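View pics/cs_stand.png

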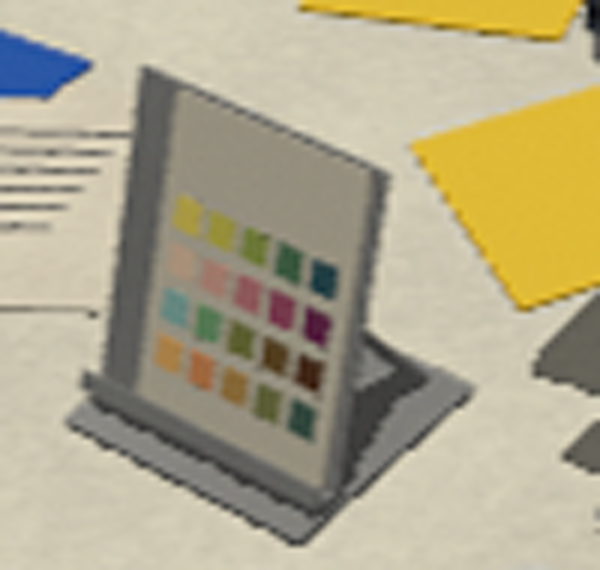

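View pics/cd_tray.png

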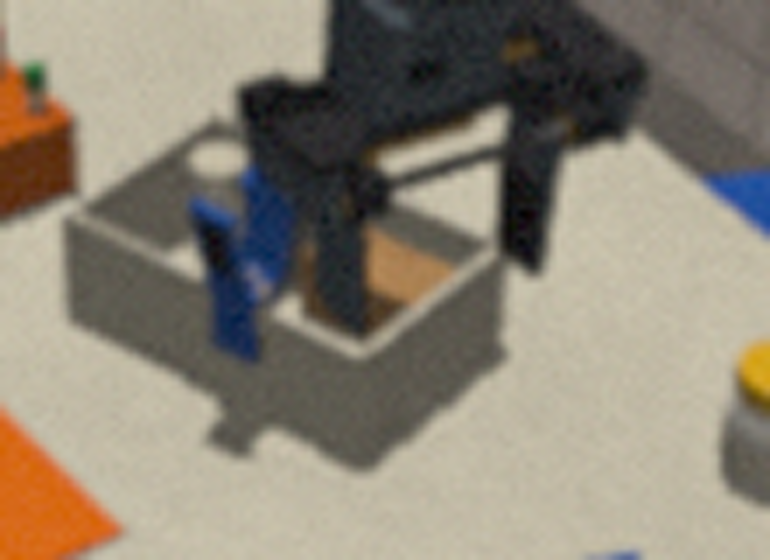

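View pics/cd_stand.png

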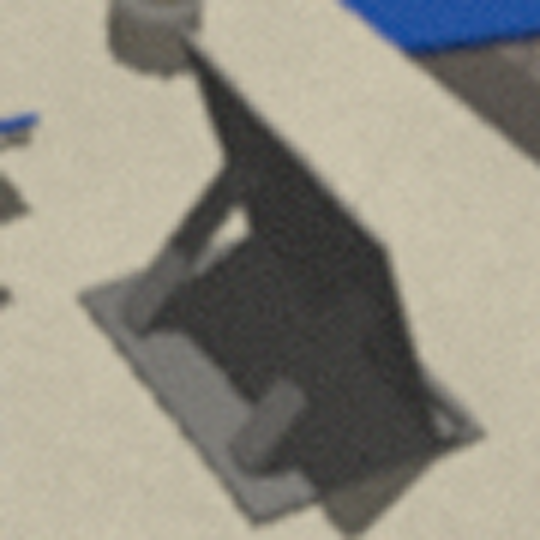

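```bash
cat > h.py <<'E'
import numpy as np, cv2, json
from scipy.spatial.transform import Rotation as R
from scipy.optimize import least_squares
def proj(info,P):
    K=np.array(info["intrinsics"]);T=np.array(info["pose"]);P=np.atleast_2d(P)
    p=(P-T[:3,3])@T[:3,:3]; p=p*[1,-1,-1]
    q=p@K.T; return q[:,:2]/q[:,2:]
def ray(info,uv):
    K=np.array(info["intrinsics"]);T=np.array(info["pose"])
    d=np.linalg.inv(K)@[uv[0],uv[1],1]; d=d*[1,-1,-1]
    return T[:3,3],T[:3,:3]@d
def onz(info,uv,z):
    o,d=ray(info,uv); return o+d*(z-o[2])/d[2]
def pl(p,P):
    c,s=np.cos(p[2]),np.sin(p[2]); P=np.atleast_2d(P)
    return np.c_[p[0]+c*P[:,0]-s*P[:,1],p[1]+s*P[:,0]+c*P[:,1],P[:,2]]
def fit(obs,x0):
    # obs list of (info,uv,local)
    f=lambda p:np.concatenate([proj(i,pl(p,l))[0]-uv for i,uv,l in obs])
    r=least_squares(f,x0,loss="soft_l1"); return r.x,f(r.x).reshape(-1,2)
def cz(uv,k,ox,oy): return np.array([(uv[0]+.5)/k-.5+ox,(uv[1]+.5)/k-.5+oy])
E
python3 - <<'E'
from h import *
from rig import ctrl
S=ctrl.camera_info("scene");D=ctrl.camera_info("side")
o=[]
for uv,l in [((165,272),(-70,-110,75)),((648,302),(-70,110,75)),((122,490),(70,-110,75)),((645,525),(70,110,75)),((118,602),(70,-110,0)),((630,642),(70,110,0))]:
    o.append((S,cz(uv,7,225,180),np.array(l)/1e3))
for uv,l in [((360,357),(-70,-110,75)),((68,220),(-70,110,75)),((500,250),(70,-110,75)),((360,468),(-70,-110,0)),((72,320),(-70,110,0)),((505,352),(70,-110,0))]:
    o.append((D,cz(uv,7,215,135),np.array(l)/1e3))
for a in (o,o[:6],o[6:]):
    p,r=fit(a,[.75,.2,0]); print("tray",p.round(4),r.round(1).tolist())
o=[]
for uv,l in [((68,425),(75,-90,4)),((300,545),(75,90,4)),((472,388),(-75,90,4)),((143,65),(-33,-90,191)),((388,172),(-33,90,191))]:
    o.append((S,cz(uv,6,95,145),np.array(l)/1e3))
for uv,l in [((185,38),(-33,90,191)),((385,245),(-33,-90,191)),((80,297),(-75,90,4)),((258,525),(-75,-90,4)),((485,435),(75,-90,4))]:
    o.append((D,cz(uv,6,300,195),np.array(l)/1e3))
for a in (o,o[:5],o[5:]):
    p,r=fit(a,[.75,-.2,.3]); print("stand",p.round(4),r.round(1).tolist())
E
```

```text
tray [0.6368 0.2454 0.3743] [[-0.8, -1.7], [-0.4, -0.6], [0.0, -0.7], [0.0, 0.6], [0.8, 0.2], [-0.2, 0.7], [0.5, 0.7], [-0.9, -1.0], [1.7, -0.7], [-0.1, -0.1], [-0.9, -0.6], [-0.2, -0.4]]
tray [0.6372 0.2459 0.3754] [[-0.8, -1.5], [-0.4, -0.5], [0.1, -0.5], [0.2, 0.7], [0.9, 0.4], [-0.0, 0.8]]
tray [0.6364 0.2436 0.3699] [[0.5, 1.0], [-0.8, -0.9], [1.8, -0.3], [-0.1, 0.3], [-0.7, -0.4], [-0.0, -0.0]]
stand [ 0.6986 -0.2563 -0.0879] [[-0.9, -0.3], [-0.3, 0.1], [0.7, 0.4], [-0.1, -0.3], [0.3, -0.0], [-0.8, -1.7], [0.4, 0.4], [-0.4, -0.0], [-0.1, 0.2], [0.6, 0.0]]
stand [ 0.6986 -0.2562 -0.0829] [[-0.9, -0.2], [-0.1, 0.1], [0.7, 0.2], [-0.2, -0.2], [0.4, -0.1]]
stand [ 0.699  -0.2565 -0.0946] [[-0.6, -1.8], [0.3, 0.4], [-0.2, -0.2], [-0.2, 0.2], [0.7, 0.2]]
```

```bash
python3 - <<'E'
from h import *
from rig import ctrl
S=ctrl.camera_info("scene");D=ctrl.camera_info("side")
tray=np.array([.6368,.2454,.3743])
ob=[(S,cz((312,200),7,225,180),(31,-15,66)),(S,cz((381,206),7,225,180),(31,15,66)),(S,cz((323,116),7,225,180),(-31,-15,66)),(S,cz((388,122),7,225,180),(-31,15,66)),
 (D,cz((192,203),7,215,135),(-31,15,66)),(D,cz((235,215),7,215,135),(-31,-15,66))]
def P(p,l): return pl(tray,np.array([l[0]/1e3-.067+p[2],l[1]/1e3+p[0],l[2]/1e3+p[1]]))
f=lambda p:np.concatenate([proj(i,P(p,l))[0]-uv for i,uv,l in ob])
r=least_squares(f,[0,.084,0],loss="soft_l1");print(r.x,r.fun.reshape(-1,2).round(1))
print("hinge world",P(r.x,(0,0,0)), P([r.x[0],.084,0],(0,0,46)))
E
```

```text
[-0.02476529  0.08440702  0.00402864] [[-0.1  0.7]
 [ 0.   0.6]
 [-0.1 -0.6]
 [ 0.2 -0.7]
 [-0.  -0.6]
 [ 0.   0.7]]
hinge world [[0.58724325 0.19932571 0.08440702]] [[0.58349354 0.19785275 0.13      ]]
```

```bash
cat >> h.py <<'E'
def Rt(yaw,tilt=0):
    # tool y along local x (tilted), tool x along local y; tilt: fingers lean to +x local
    c,s=np.cos(tilt),np.sin(tilt)
    L=np.array([[0,c,s],[1,0,0],[0,s,-c]])
    return R.from_euler("z",yaw).as_matrix()@L
def plan(p0,R0,p1,R1,n,dec=1):
    rv=R.from_matrix(R0.T@R1).as_rotvec(degrees=True)
    w=np.round(rv/n,1); p=np.array(p0,float);M=R0.copy(); rows=[]
    for i in range(n):
        tgt=p0+(np.array(p1)-p0)*(i+1)/n
        d=np.round(M.T@(tgt-p)*1e3,dec); p=p+M@d/1e3; M=M@R.from_rotvec(w,degrees=True).as_matrix()
        rows.append(dict(dx=d[0],dy=d[1],dz=d[2],wx=w[0],wy=w[1],wz=w[2]))
    for r in rows: print(json.dumps({k:float(v) for k,v in r.items() if v}))
    print("end",p.round(4),R.from_matrix(M.T@R1).magnitude())
def cur():
    from rig import ctrl
    s=ctrl.state(); return np.array(s["ee_pos"]),R.from_quat(s["tcp_rot"]).as_matrix(),s
E
python3 - <<'E'
from h import *
p,M,s=cur(); plan(p,M,[.584,.198,.230],Rt(.374),5)
E
```

```text
{"dx": 39.6, "dy": 1.9, "dz": -0.5, "wz": -4.3}
{"dx": 39.4, "dy": 4.8, "dz": -0.6, "wz": -4.3}
{"dx": 38.8, "dy": 7.8, "dz": -0.5, "wz": -4.3}
{"dx": 38.2, "dy": 10.6, "dz": -0.5, "wz": -4.3}
{"dx": 37.3, "dy": 13.5, "dz": -0.6, "wz": -4.3}
end [0.584 0.198 0.23 ] 0.0018031659320731832
```

Lookalikes for the clamp: the blue clamp at scene (275,213), the blue canister lid (292,246), the blue pen (86,225), and the pipette (215,214). For the chart: the chart with colour rows at (137,195), the yellow sheets (190,177) and (172,139), the orange sheet (299,197), and the blue and white papers. I choose the clamp at (275,213) and the chart at (137,195). The close crops confirm both.

Emit:
{"op": "servo_tool", "data": {"series": [{"dx":39.6,"dy":1.9,"dz":-0.5,"wz":-4.3,"claw":1},{"dx":39.4,"dy":4.8,"dz":-0.6,"wz":-4.3,"claw":1},{"dx":38.8,"dy":7.8,"dz":-0.5,"wz":-4.3,"claw":1},{"dx":38.2,"dy":10.6,"dz":-0.5,"wz":-4.3,"claw":1},{"dx":37.3,"dy":13.5,"dz":-0.6,"wz":-4.3,"claw":1}]}}

```text
invalid input at $.series[0]: expected keys wx, wy, wz, dx, dy, dz, claw
```

Emit:
{"op": "servo_tool", "data": {"series": [{"claw":1},{"claw":1},{"claw":1}]}}

```text
invalid input at $.series[0]: expected keys wx, wy, wz, dx, dy, dz, claw
```

```bash
python3 - <<'E'
from h import *
from rig import ctrl
p,M,s=cur(); print(p, s["t"], (Rt(.374).T@M).round(3).tolist())
W=ctrl.camera_info("wrist")
for n in("wrist","scene"): cv2.imwrite(f"pics/{n}1.png",cv2.cvtColor(ctrl.snapshot(n),cv2.COLOR_RGB2BGR))
np.savez("w1.npz",**W)
E
```

```text
[ 5.74644217e-01 -1.85035640e-06  2.27336683e-01] 0.15 [[0.931, -0.365, 0.001], [0.365, 0.931, -0.001], [-0.0, 0.001, 1.0]]
```

View pics/wrist1.png

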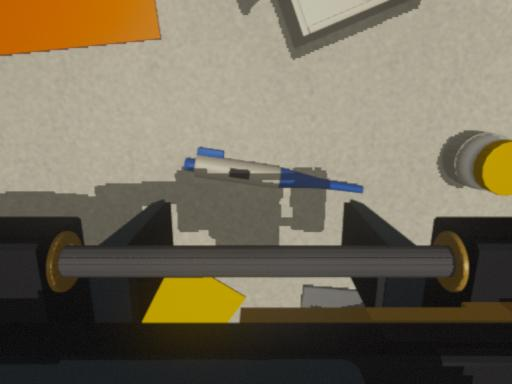

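View pics/scene1.png

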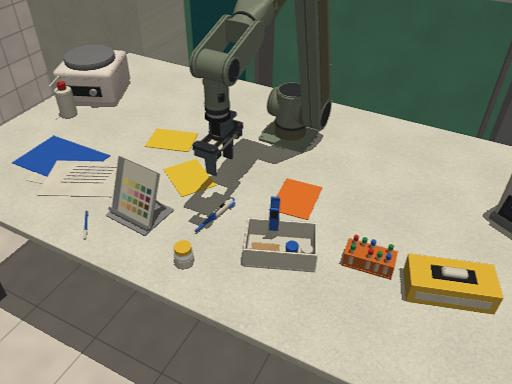

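Emit:
{"op": "servo_tool", "data": {"series": [{"dx":39.6,"dy":1.9,"dz":-0.5,"wx":0,"wy":0,"wz":-4.3,"claw":1},{"dx":39.4,"dy":4.8,"dz":-0.6,"wx":0,"wy":0,"wz":-4.3,"claw":1},{"dx":38.8,"dy":7.8,"dz":-0.5,"wx":0,"wy":0,"wz":-4.3,"claw":1},{"dx":38.2,"dy":10.6,"dz":-0.5,"wx":0,"wy":0,"wz":-4.3,"claw":1},{"dx":37.3,"dy":13.5,"dz":-0.6,"wx":0,"wy":0,"wz":-4.3,"claw":1}]}}

```text
t: 0.75
ee_pos: [0.5842, 0.1995, 0.2306]
tcp_rot: [0.562, 0.827, -0.0, 0.0]
ft_force: [0.7, -0.6, 0.2]
gripper_width: 1.003
```

Emit:
{"op": "servo_tool", "data": {"series": [{"dx":0,"dy":0,"dz":0,"wx":0,"wy":0,"wz":0,"claw":1},{"dx":0,"dy":0,"dz":0,"wx":0,"wy":0,"wz":0,"claw":1}]}}

```text
t: 0.95
ee_pos: [0.584, 0.1985, 0.2303]
tcp_rot: [0.562, 0.827, -0.001, -0.0]
ft_force: [-0.6, -1.0, 0.3]
gripper_width: 1.003
```

```bash
python3 - <<'E'
from h import *
from rig import ctrl
p,M,s=cur(); print(p, s["t"], (Rt(.374).T@M).round(3).tolist())
W=ctrl.camera_info("wrist")
for n in("wrist","scene"): cv2.imwrite(f"pics/{n}1.png",cv2.cvtColor(ctrl.snapshot(n),cv2.COLOR_RGB2BGR))
np.savez("w1.npz",**W)
E
```

```text
[0.58404951 0.19848097 0.23025937] 0.95 [[1.0, 0.003, -0.001], [-0.003, 1.0, -0.001], [0.001, 0.001, 1.0]]
```

View pics/wrist1.png

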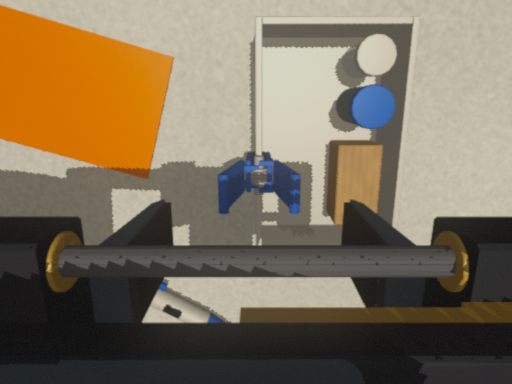

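View pics/scene1.png

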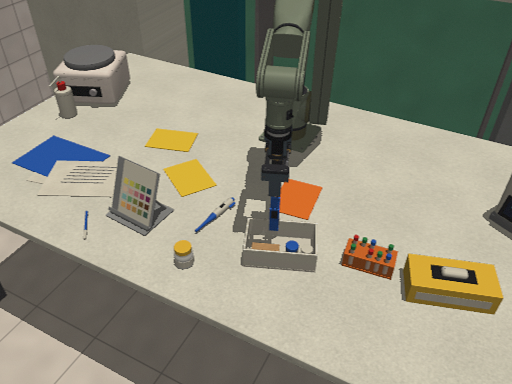

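```bash
python3 - <<'E'
from h import *
W=dict(np.load("w1.npz")); im=cv2.imread("pics/wrist1.png")
x0,y0=205,140
k=6;c=cv2.resize(im[y0:y0+90,x0:x0+110],None,fx=k,fy=k,interpolation=cv2.INTER_CUBIC)
tray=np.array([.6368,.2454,.3743])
for l in [(x,y,66) for x in(-31,31) for y in(-15,15)]+[(0,0,-9)]:
    u=proj(W,pl(tray,np.array([l[0]/1e3-.067,l[1]/1e3-.0248,l[2]/1e3+.084])))[0]; print(l,u.round(1))
    cv2.drawMarker(c,tuple(int(v) for v in ((u-[x0,y0]+.5)*k)),(0,0,255),0,16,1)
for y in (-.11,.0,.11): print(proj(W,pl(tray,[-.070,y,.075])).round(1),proj(W,pl(tray,[-.064,y,.075])).round(1))
cv2.imwrite("pics/w1c.png",c)
E
```

```text
(-31, -15, 66) [214.3 215.4]
(-31, 15, 66) [213.1 175.9]
(31, -15, 66) [298.2 215.7]
(31, 15, 66) [299.6 176.1]
(0, 0, -9) [256.5 173.5]
[[253.3 256.2]] [[259.3 256.2]]
[[253.3 147.3]] [[259.8 147.3]]
[[253.3  17.4]] [[260.5  17.4]]
```

View pics/w1c.png

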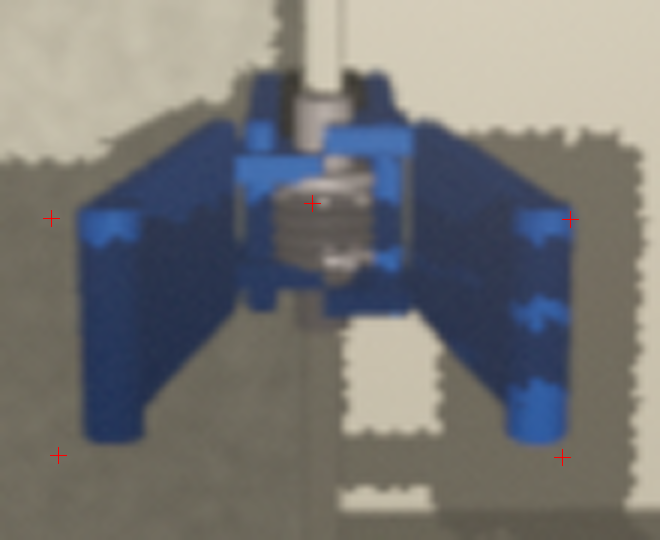

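Emit:
{"op": "servo_tool", "data": {"series": [{"dx":0.8,"dy":0.8,"dz":0,"wx":0,"wy":0,"wz":0,"claw":0.38},{"dx":0,"dy":0,"dz":0,"wx":0,"wy":0,"wz":0,"claw":0.38},{"dx":0,"dy":0,"dz":0,"wx":0,"wy":0,"wz":0,"claw":0.38},{"dx":0,"dy":0,"dz":0,"wx":0,"wy":0,"wz":0,"claw":0.38}], "squeeze": 30}}

```text
t: 1.45
ee_pos: [0.5848, 0.1986, 0.2308]
tcp_rot: [0.563, 0.826, 0.0, 0.0]
ft_force: [-0.2, 0.6, -0.2]
gripper_width: 0.681
```

```bash
python3 - <<'E'
from h import *
from rig import ctrl
p,M,s=cur(); print(p, s["t"], s["gripper_width"])
for n in("wrist","side"): cv2.imwrite(f"pics/{n}2.png",cv2.cvtColor(ctrl.snapshot(n),cv2.COLOR_RGB2BGR))
E
```

```text
[0.58483937 0.19856192 0.23077249] 1.45 0.6813544681943846
```

Emit:
{"op": "servo_tool", "data": {"series": [{"dx":0,"dy":0,"dz":0,"wx":0,"wy":0,"wz":0,"claw":0.6},{"dx":0,"dy":0,"dz":0,"wx":0,"wy":0,"wz":0,"claw":0.6},{"dx":0,"dy":0,"dz":0,"wx":0,"wy":0,"wz":0,"claw":0.6}]}}

```text
t: 1.85
ee_pos: [0.5848, 0.1991, 0.2307]
tcp_rot: [0.563, 0.827, 0.0, 0.0]
ft_force: [0.4, 0.6, 0.5]
gripper_width: 0.602
```

```bash
python3 - <<'E'
from h import *
from rig import ctrl
p,M,s=cur(); print(p, s["t"], s["gripper_width"])
for n in("wrist","side"): cv2.imwrite(f"pics/{n}3.png",cv2.cvtColor(ctrl.snapshot(n),cv2.COLOR_RGB2BGR))
ims=[cv2.imread(f"pics/side{i}.png")[90:230,215:335] for i in (2,3)]
cv2.imwrite("pics/s23.png",cv2.resize(np.hstack(ims),None,fx=3.3,fy=3.3,interpolation=cv2.INTER_CUBIC))
ims=[cv2.imread(f"pics/wrist{i}.png") for i in (2,3)]
cv2.imwrite("pics/w23.png",cv2.resize(np.hstack(ims),None,fx=.78,fy=.78))
E
```

```text
[0.58475317 0.19909311 0.23068642] 1.85 0.6022003681843278
```

View pics/s23.png

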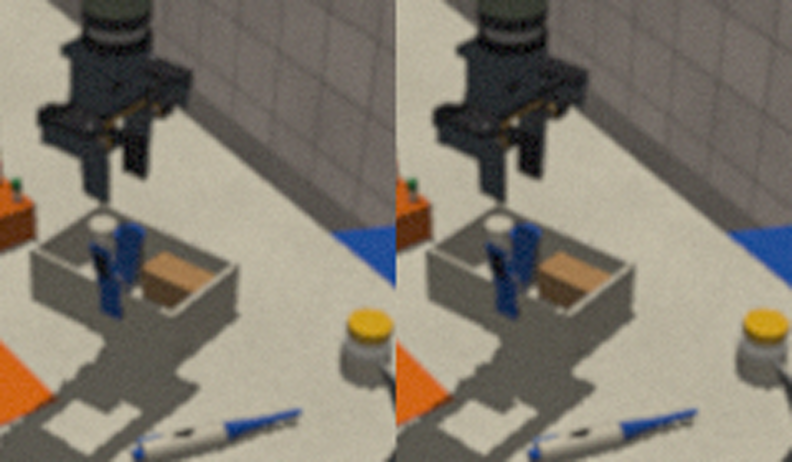

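View pics/w23.png

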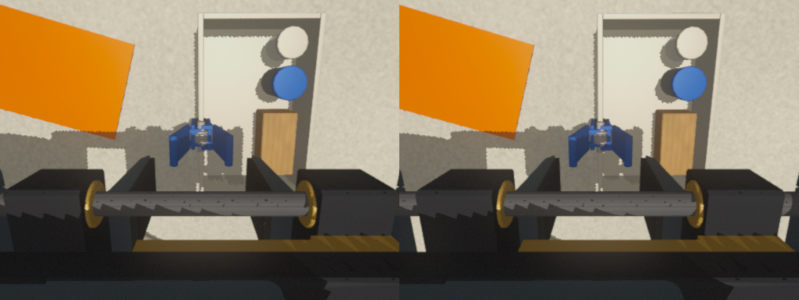

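Emit:
{"op": "servo_tool", "data": {"series": [{"dx":0,"dy":0,"dz":0,"wx":0,"wy":0,"wz":0,"claw":1},{"dx":0,"dy":0,"dz":15,"wx":0,"wy":0,"wz":0,"claw":1},{"dx":0,"dy":0,"dz":20,"wx":0,"wy":0,"wz":0,"claw":1},{"dx":0,"dy":0,"dz":25,"wx":0,"wy":0,"wz":0,"claw":1},{"dx":0,"dy":0,"dz":25,"wx":0,"wy":0,"wz":0,"claw":1}]}}

```text
t: 2.45
ee_pos: [0.5849, 0.1991, 0.1451]
tcp_rot: [0.563, 0.827, 0.0, 0.0]
ft_force: [-0.4, -0.5, 0.2]
gripper_width: 0.989
```

Emit:
{"op": "servo_tool", "data": {"series": [{"dx":0,"dy":0,"dz":15,"wx":0,"wy":0,"wz":0,"claw":1},{"dx":0,"dy":0,"dz":5.5,"wx":0,"wy":0,"wz":0,"claw":1},{"dx":0,"dy":0,"dz":0,"wx":0,"wy":0,"wz":0,"claw":1},{"dx":0,"dy":0,"dz":0,"wx":0,"wy":0,"wz":0,"claw":1}]}}

```text
t: 2.85
ee_pos: [0.5854, 0.1993, 0.1261]
tcp_rot: [0.563, 0.827, 0.001, 0.001]
ft_force: [-0.8, -0.0, 0.1]
gripper_width: 1.001
```

```bash
python3 - <<'E'
from h import *
from rig import ctrl
p,M,s=cur(); print(p, s["t"], s["gripper_width"], s["ft_force"])
for n in("wrist","side"): cv2.imwrite(f"pics/{n}4.png",cv2.cvtColor(ctrl.snapshot(n),cv2.COLOR_RGB2BGR))
a=cv2.imread("pics/wrist4.png")[100:300,150:370];b=cv2.imread("pics/side4.png")[110:210,220:330]
cv2.imwrite("pics/x4.png",np.hstack([cv2.resize(a,(440,400)),cv2.resize(b,(360,400),interpolation=cv2.INTER_CUBIC)]))
E
```

```text
[0.58544292 0.19926291 0.12612485] 2.85 1.0014475388343984 [-0.75983837 -0.00336238  0.14468849]
```

View pics/x4.png

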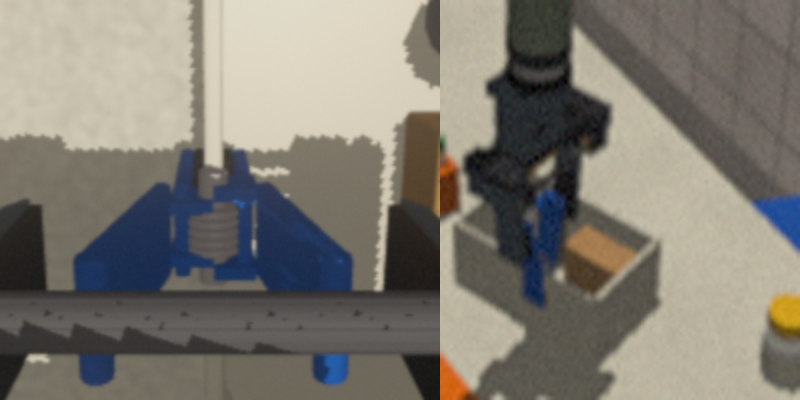

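Emit:
{"op": "servo_tool", "data": {"series": [{"dx":0,"dy":0,"dz":0,"wx":0,"wy":0,"wz":0,"claw":0.3},{"dx":0,"dy":0,"dz":0,"wx":0,"wy":0,"wz":0,"claw":0.3},{"dx":0,"dy":0,"dz":0,"wx":0,"wy":0,"wz":0,"claw":0.3},{"dx":0,"dy":0,"dz":0,"wx":0,"wy":0,"wz":0,"claw":0.3},{"dx":0,"dy":0,"dz":0,"wx":0,"wy":0,"wz":0,"claw":0.3}], "squeeze": 30}}

```text
t: 3.45
ee_pos: [0.5852, 0.1992, 0.1263]
tcp_rot: [0.563, 0.827, 0.001, 0.0]
ft_force: [-2.6, 0.4, 9.2]
gripper_width: 0.597
```

Emit:
{"op": "servo_tool", "data": {"series": [{"dx":0,"dy":0,"dz":0,"wx":0,"wy":0,"wz":0,"claw":0.3},{"dx":0,"dy":0,"dz":0,"wx":0,"wy":0,"wz":0,"claw":0.3},{"dx":0,"dy":0,"dz":0,"wx":0,"wy":0,"wz":0,"claw":0.3},{"dx":0,"dy":0,"dz":0,"wx":0,"wy":0,"wz":0,"claw":0.3},{"dx":0,"dy":0,"dz":0,"wx":0,"wy":0,"wz":0,"claw":0.3}]}}

```text
t: 3.95
ee_pos: [0.5838, 0.1986, 0.1282]
tcp_rot: [0.563, 0.827, -0.0, -0.0]
ft_force: [-5.9, -2.7, 16.1]
gripper_width: 0.364
```

```bash
python3 - <<'E'
from h import *
from rig import ctrl
p,M,s=cur(); print(p, s["t"], s["gripper_width"], s["ft_force"])
for n in("wrist","side"): cv2.imwrite(f"pics/{n}5.png",cv2.cvtColor(ctrl.snapshot(n),cv2.COLOR_RGB2BGR))
a=cv2.imread("pics/wrist5.png")[100:300,150:370];b=cv2.imread("pics/side5.png")[110:210,220:330]
cv2.imwrite("pics/x5.png",np.hstack([cv2.resize(a,(440,400)),cv2.resize(b,(360,400),interpolation=cv2.INTER_CUBIC)]))
E
```

```text
[0.58384695 0.19855964 0.1281735 ] 3.95 0.36431938266091596 [-5.92450616 -2.660958   16.07379339]
```

View pics/x5.png

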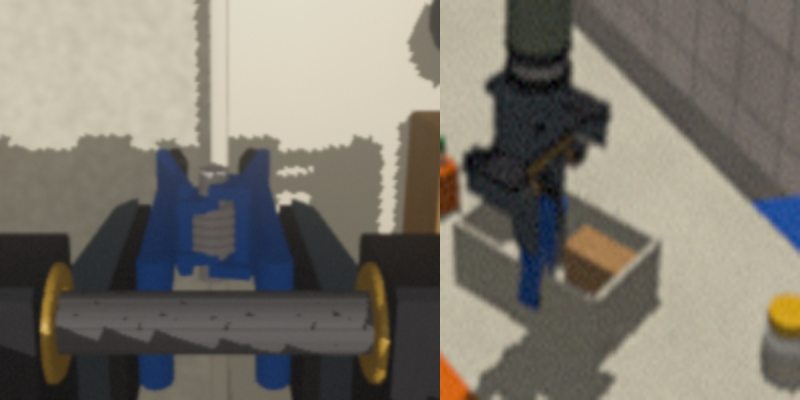

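Emit:
{"op": "servo_tool", "data": {"series": [{"dx":0,"dy":0,"dz":-5,"wx":0,"wy":0,"wz":0,"claw":0.3},{"dx":0,"dy":0,"dz":-15,"wx":0,"wy":0,"wz":0,"claw":0.3},{"dx":0,"dy":0,"dz":-20,"wx":0,"wy":0,"wz":0,"claw":0.3},{"dx":0,"dy":0,"dz":-25,"wx":0,"wy":0,"wz":0,"claw":0.3},{"dx":0,"dy":0,"dz":-25,"wx":0,"wy":0,"wz":0,"claw":0.3}]}}

```text
t: 4.55
ee_pos: [0.5844, 0.199, 0.2152]
tcp_rot: [0.563, 0.827, -0.001, -0.0]
ft_force: [0.7, 0.3, -2.0]
gripper_width: 0.37
```

Emit:
{"op": "servo_tool", "data": {"series": [{"dx":0,"dy":0,"dz":-30,"wx":0,"wy":0,"wz":0,"claw":0.3},{"dx":0,"dy":0,"dz":-30,"wx":0,"wy":0,"wz":0,"claw":0.3},{"dx":0,"dy":0,"dz":-10,"wx":0,"wy":0,"wz":0,"claw":0.3},{"dx":0,"dy":0,"dz":0,"wx":0,"wy":0,"wz":0,"claw":0.3},{"dx":0,"dy":0,"dz":0,"wx":0,"wy":0,"wz":0,"claw":0.3}]}}

```text
t: 5.05
ee_pos: [0.5841, 0.1988, 0.2833]
tcp_rot: [0.563, 0.827, -0.001, -0.001]
ft_force: [0.6, 0.4, -1.5]
gripper_width: 0.365
```

```bash
python3 - <<'E'
from h import *
from rig import ctrl
p,M,s=cur(); print(p, s["t"], s["gripper_width"], s["ft_force"])
for n in("scene","side","wrist"): cv2.imwrite(f"pics/{n}6.png",cv2.cvtColor(ctrl.snapshot(n),cv2.COLOR_RGB2BGR))
a=cv2.imread("pics/scene6.png")[120:240,220:320];b=cv2.imread("pics/side6.png")[70:190,220:320]
cv2.imwrite("pics/x6.png",np.hstack([cv2.resize(a,(400,480),interpolation=cv2.INTER_CUBIC),cv2.resize(b,(400,480),interpolation=cv2.INTER_CUBIC)]))
E
```

```text
[0.58412079 0.19884659 0.28334896] 5.05 0.3651787772235948 [ 0.61538571  0.42841762 -1.49069364]
```

View pics/x6.png

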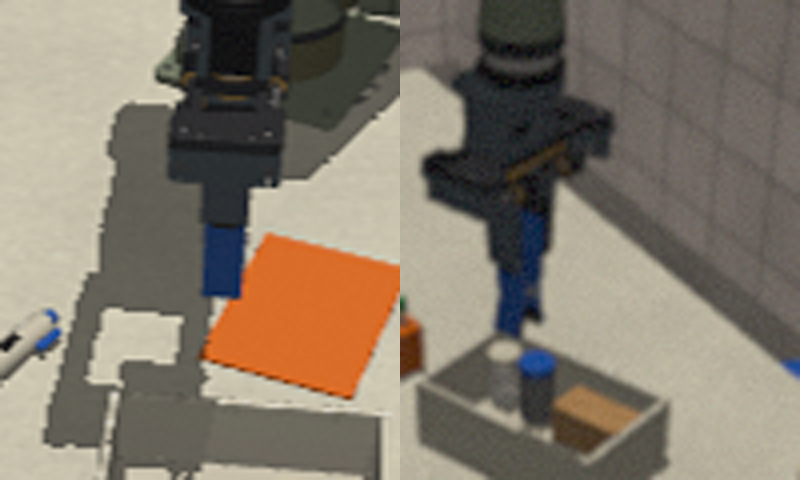

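View pics/wrist6.png

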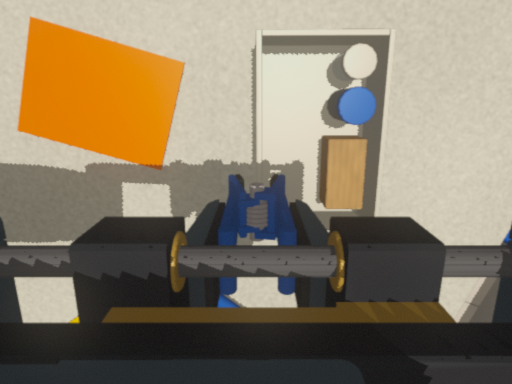

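```bash
python3 - <<'E'
from h import *
from rig import ctrl
S=ctrl.camera_info("scene")
st=np.array([.6986,-.2563,-.088])
u=np.array([-np.sin(.4),0,np.cos(.4)]);n=np.array([np.cos(.4),0,np.sin(.4)])
bt=np.array([-.031,0,.192])
f=lambda q:np.concatenate([proj(S,pl(st,bt+n*.003-u*.003+np.array([0,q[0]+s*.070,0])))[0]-cz(uv,6,95,145) for s,uv in ((-1,(180,88)),(1,(365,165)))])
r=least_squares(f,[0.]);print("chart y",r.x,r.fun)
T=pl(st,bt+u*.163+[0,.007,0])[0]; print(T)
p,M,s=cur(); plan(p,M,T,Rt(st[2],.4),12)
E
```

```text
chart y [0.00992517] [-0.98735149 -0.1914176   0.47174876  1.18215172]
[ 0.60510559 -0.241024    0.34213294]
{"dx": -34.7, "dy": -11.8, "dz": -4.9, "wx": -1.9, "wy": -0.4, "wz": 2.2}
{"dx": -35.2, "dy": -10.3, "dz": -5.0, "wx": -1.9, "wy": -0.4, "wz": 2.2}
{"dx": -35.7, "dy": -8.8, "dz": -5.1, "wx": -1.9, "wy": -0.4, "wz": 2.2}
{"dx": -35.9, "dy": -7.3, "dz": -5.1, "wx": -1.9, "wy": -0.4, "wz": 2.2}
{"dx": -36.2, "dy": -5.7, "dz": -5.0, "wx": -1.9, "wy": -0.4, "wz": 2.2}
{"dx": -36.5, "dy": -4.1, "dz": -5.0, "wx": -1.9, "wy": -0.4, "wz": 2.2}
{"dx": -36.6, "dy": -2.5, "dz": -4.8, "wx": -1.9, "wy": -0.4, "wz": 2.2}
{"dx": -36.7, "dy": -1.0, "dz": -4.6, "wx": -1.9, "wy": -0.4, "wz": 2.2}
{"dx": -36.8, "dy": 0.5, "dz": -4.4, "wx": -1.9, "wy": -0.4, "wz": 2.2}
{"dx": -36.7, "dy": 2.1, "dz": -4.1, "wx": -1.9, "wy": -0.4, "wz": 2.2}
{"dx": -36.7, "dy": 3.7, "dz": -3.7, "wx": -1.9, "wy": -0.4, "wz": 2.2}
{"dx": -36.5, "dy": 5.2, "dz": -3.3, "wx": -1.9, "wy": -0.4, "wz": 2.2}
end [ 0.6051 -0.241   0.3422] 0.008970982545591739
```

Emit:
{"op": "servo_tool", "data": {"series": [{"dx":-34.7,"dy":-11.8,"dz":-4.9,"wx":-1.9,"wy":-0.4,"wz":2.2,"claw":0.3},{"dx":-35.2,"dy":-10.3,"dz":-5.0,"wx":-1.9,"wy":-0.4,"wz":2.2,"claw":0.3},{"dx":-35.7,"dy":-8.8,"dz":-5.1,"wx":-1.9,"wy":-0.4,"wz":2.2,"claw":0.3},{"dx":-35.9,"dy":-7.3,"dz":-5.1,"wx":-1.9,"wy":-0.4,"wz":2.2,"claw":0.3},{"dx":-36.2,"dy":-5.7,"dz":-5.0,"wx":-1.9,"wy":-0.4,"wz":2.2,"claw":0.3}]}}

```text
t: 5.7
ee_pos: [0.5928, 0.0144, 0.3085]
tcp_rot: [0.638, 0.766, 0.058, 0.061]
ft_force: [1.0, -0.6, -1.3]
gripper_width: 0.368
```

Emit:
{"op": "servo_tool", "data": {"series": [{"dx":-36.5,"dy":-4.1,"dz":-5.0,"wx":-1.9,"wy":-0.4,"wz":2.2,"claw":0.3},{"dx":-36.6,"dy":-2.5,"dz":-4.8,"wx":-1.9,"wy":-0.4,"wz":2.2,"claw":0.3},{"dx":-36.7,"dy":-1.0,"dz":-4.6,"wx":-1.9,"wy":-0.4,"wz":2.2,"claw":0.3},{"dx":-36.8,"dy":0.5,"dz":-4.4,"wx":-1.9,"wy":-0.4,"wz":2.2,"claw":0.3},{"dx":-36.7,"dy":2.1,"dz":-4.1,"wx":-1.9,"wy":-0.4,"wz":2.2,"claw":0.3}]}}

```text
t: 6.2
ee_pos: [0.6013, -0.1689, 0.3329]
tcp_rot: [0.702, 0.692, 0.116, 0.12]
ft_force: [0.5, 0.5, -0.8]
gripper_width: 0.365
```

Emit:
{"op": "servo_tool", "data": {"series": [{"dx":-36.7,"dy":3.7,"dz":-3.7,"wx":-1.9,"wy":-0.4,"wz":2.2,"claw":0.3},{"dx":-36.5,"dy":5.2,"dz":-3.3,"wx":-1.9,"wy":-0.4,"wz":2.2,"claw":0.3},{"dx":0,"dy":0,"dz":0,"wx":0,"wy":0,"wz":0,"claw":0.3},{"dx":0,"dy":0,"dz":0,"wx":0,"wy":0,"wz":0,"claw":0.3},{"dx":0,"dy":0,"dz":0,"wx":0,"wy":0,"wz":0,"claw":0.3}]}}

```text
t: 6.7
ee_pos: [0.6054, -0.2399, 0.3428]
tcp_rot: [0.724, 0.661, 0.139, 0.143]
ft_force: [0.1, -0.1, -1.6]
gripper_width: 0.371
```

```bash
python3 - <<'E'
from h import *
from rig import ctrl
p,M,s=cur(); print(p, s["t"], s["gripper_width"], s["ft_force"],(Rt(-.088,.4).T@M).round(3).tolist())
W=ctrl.camera_info("wrist"); np.savez("w7.npz",**W)
for n in("wrist","side","scene"): cv2.imwrite(f"pics/{n}7.png",cv2.cvtColor(ctrl.snapshot(n),cv2.COLOR_RGB2BGR))
a=cv2.imread("pics/scene7.png")[110:240,80:240];b=cv2.imread("pics/side7.png")[130:290,260:400]
cv2.imwrite("pics/x7.png",np.hstack([cv2.resize(a,(480,390),interpolation=cv2.INTER_CUBIC),cv2.resize(b,(341,390),interpolation=cv2.INTER_CUBIC)])[:,:800])
E
```

```text
[ 0.60537206 -0.23986812  0.34279257] 6.7 0.3706925943694124 [ 0.05225036 -0.07398597 -1.57635139] [[1.0, -0.005, 0.01], [0.005, 1.0, 0.001], [-0.01, -0.001, 1.0]]
```

View pics/x7.png

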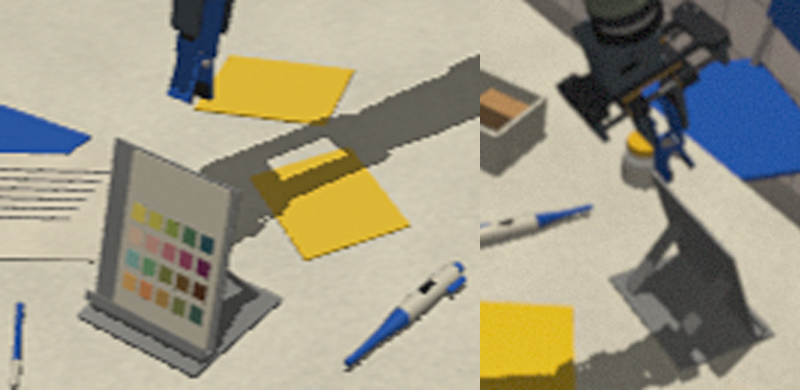

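View pics/wrist7.png

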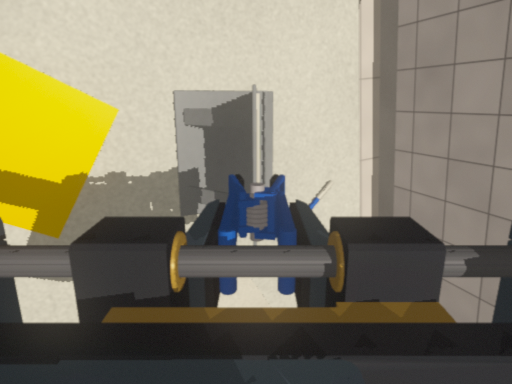

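```bash
python3 - <<'E'
from h import *
W=dict(np.load("w7.npz")); im=cv2.imread("pics/wrist7.png")
x0,y0=215,75;k=5
c=cv2.resize(im[y0:y0+115,x0:x0+80],None,fx=k*2,fy=k,interpolation=cv2.INTER_CUBIC)
st=np.array([.6986,-.2563,-.088])
u=np.array([-np.sin(.4),0,np.cos(.4)]);n=np.array([np.cos(.4),0,np.sin(.4)]);bt=np.array([-.031,0,.192])
def pr(x,y,z): return proj(W,pl(st,bt+n*x+u*z+[0,y,0]))[0]
for l in [(0,.09,0),(-.004,.09,0),(0,0.03,0),(-.004,.03,0),(.003,.08,-.003),(0,.08,-.003),(.003,.03,-.003)]:
    v=pr(*l);print(l,v.round(1)); cv2.drawMarker(c,(int((v[0]-x0+.5)*2*k),int((v[1]-y0+.5)*k)),(0,0,255),0,16,1)
cv2.imwrite("pics/w7c.png",c)
E
```

```text
(0, 0.09, 0) [256.4  84.8]
(-0.004, 0.09, 0) [252.   84.8]
(0, 0.03, 0) [256.7 150.4]
(-0.004, 0.03, 0) [252.5 150.4]
(0.003, 0.08, -0.003) [259.7  96.2]
(0, 0.08, -0.003) [256.4  96.2]
(0.003, 0.03, -0.003) [259.8 149.9]
```

View pics/w7c.png

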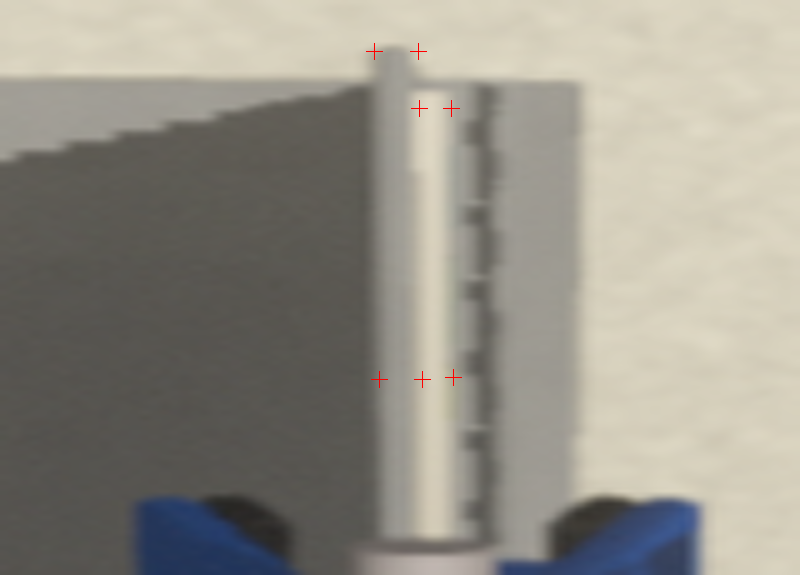

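```bash
cat >> h.py <<'E'
ST=np.array([.6986,-.2563,-.088])
def inbt(p):
    Rz=R.from_euler("z",ST[2]).as_matrix(); q=Rz.T@(np.array(p)-[ST[0],ST[1],0])-[-.031,0,.192]
    u=np.array([-np.sin(.4),0,np.cos(.4)]);n=np.array([np.cos(.4),0,np.sin(.4)])
    return np.array([q@n,q[1],q@u])
E
python3 - <<'E'
from h import *
p,M,s=cur(); b=inbt(p); print("tcp in bt",b)
u=np.array([-np.sin(.4),0,np.cos(.4)]);n=np.array([np.cos(.4),0,np.sin(.4)])
T=pl(ST,np.array([-.031,0.012,.192])-n*.0005+u*(.053+.020))[0]
plan(p,M,T,Rt(-.088,.4),5)
E
```

```text
tcp in bt [0.00101566 0.00850436 0.16406358]
{"dx": 0.5, "dy": -0.3, "dz": 18.2, "wy": -0.1}
{"dx": 0.6, "dy": -0.4, "dz": 18.2, "wy": -0.1}
{"dx": 0.6, "dy": -0.3, "dz": 18.3, "wy": -0.1}
{"dx": 0.6, "dy": -0.4, "dz": 18.2, "wy": -0.1}
{"dx": 0.6, "dy": -0.3, "dz": 18.2, "wy": -0.1}
end [ 0.64   -0.2391  0.259 ] 0.004809081909828219
```

Emit:
{"op": "servo_tool", "data": {"series": [{"dx":0.5,"dy":-0.2,"dz":18,"wx":0,"wy":-0.1,"wz":0,"claw":0.3},{"dx":0.6,"dy":-0.2,"dz":18,"wx":0,"wy":-0.1,"wz":0,"claw":0.3},{"dx":0.6,"dy":-0.2,"dz":18,"wx":0,"wy":-0.1,"wz":0,"claw":0.3},{"dx":0.6,"dy":-0.1,"dz":10,"wx":0,"wy":-0.1,"wz":0,"claw":0.3},{"dx":0.6,"dy":0,"dz":0,"wx":0,"wy":-0.1,"wz":0,"claw":0.3}]}}

```text
t: 7.35
ee_pos: [0.6301, -0.2387, 0.2827]
tcp_rot: [0.724, 0.66, 0.135, 0.146]
ft_force: [-0.2, 0.4, -2.3]
gripper_width: 0.369
```

```bash
python3 - <<'E'
from h import *
from rig import ctrl
p,M,s=cur(); print(inbt(p), s["t"], s["gripper_width"], s["ft_force"]@M)
for n in("wrist","side","scene"): cv2.imwrite(f"pics/{n}8.png",cv2.cvtColor(ctrl.snapshot(n),cv2.COLOR_RGB2BGR))
a=cv2.imread("pics/scene8.png")[130:220,100:190];b=cv2.imread("pics/side8.png")[160:250,290:380]
c=cv2.imread("pics/wrist8.png")[60:230,215:295]
cv2.imwrite("pics/x8.png",np.hstack([cv2.resize(q,(w,450),interpolation=cv2.INTER_CUBIC) for q,w in((a,290),(b,290),(c,212))]))
E
```

```text
[-0.00041567  0.01155686  0.09869021] 7.35 0.3688023706296372 [ 0.41659603 -1.10588003  2.01097772]
```

View pics/x8.png

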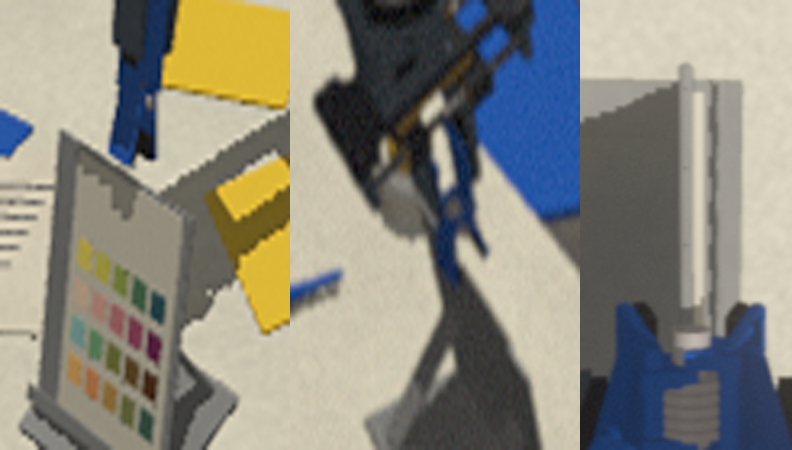

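Emit:
{"op": "servo_tool", "data": {"series": [{"dx":0,"dy":0,"dz":8,"wx":0,"wy":0,"wz":0,"claw":0.3},{"dx":0,"dy":0,"dz":8,"wx":0,"wy":0,"wz":0,"claw":0.3},{"dx":0,"dy":0,"dz":8,"wx":0,"wy":0,"wz":0,"claw":0.3},{"dx":0,"dy":0,"dz":6,"wx":0,"wy":0,"wz":0,"claw":0.3},{"dx":0,"dy":0,"dz":0,"wx":0,"wy":0,"wz":0,"claw":0.3}]}}

```text
t: 8.0
ee_pos: [0.6417, -0.2405, 0.2553]
tcp_rot: [0.725, 0.66, 0.135, 0.146]
ft_force: [-1.0, -0.6, -1.5]
gripper_width: 0.37
```

```bash
python3 - <<'E'
from h import *
from rig import ctrl
p,M,s=cur(); print(inbt(p), s["t"], s["gripper_width"], s["ft_force"]@M)
for n in("wrist","side","scene"): cv2.imwrite(f"pics/{n}9.png",cv2.cvtColor(ctrl.snapshot(n),cv2.COLOR_RGB2BGR))
a=cv2.imread("pics/scene9.png")[130:220,100:190];b=cv2.imread("pics/side9.png")[160:250,290:380]
c=cv2.imread("pics/wrist9.png")[40:210,215:295]
cv2.imwrite("pics/x9.png",np.hstack([cv2.resize(q,(w,450),interpolation=cv2.INTER_CUBIC) for q,w in((a,290),(b,290),(c,212))]))
E
```

```text
[-0.00024893  0.01070961  0.06880734] 8.0 0.3704937137871064 [-0.64570091 -1.44156487  1.03498168]
```

View pics/x9.png

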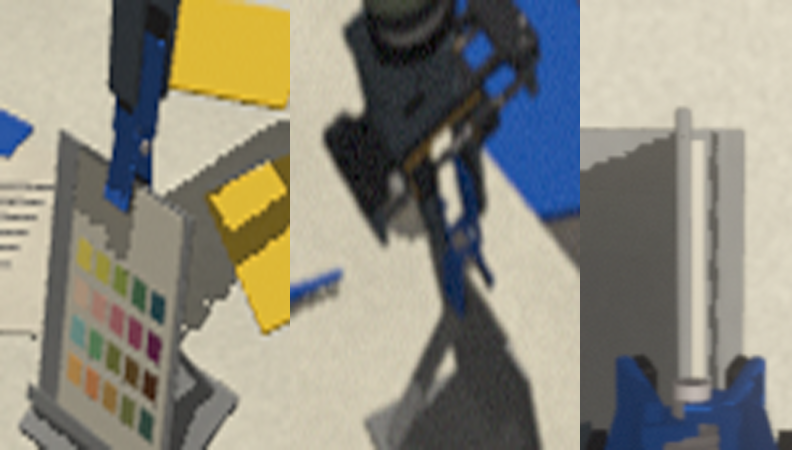

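Emit:
{"op": "servo_tool", "data": {"series": [{"dx":0,"dy":0,"dz":3,"wx":0,"wy":0,"wz":0,"claw":0.3},{"dx":0,"dy":0,"dz":3,"wx":0,"wy":0,"wz":0,"claw":0.3},{"dx":0,"dy":0,"dz":2,"wx":0,"wy":0,"wz":0,"claw":0.3},{"dx":0,"dy":0,"dz":1,"wx":0,"wy":0,"wz":0,"claw":0.3},{"dx":0,"dy":0,"dz":0,"wx":0,"wy":0,"wz":0,"claw":0.3}]}}

```text
t: 8.65
ee_pos: [0.6455, -0.2411, 0.2486]
tcp_rot: [0.725, 0.66, 0.135, 0.147]
ft_force: [1.1, -0.3, -2.0]
gripper_width: 0.372
```

Emit:
{"op": "servo_tool", "data": {"series": [{"dx":0,"dy":0,"dz":1,"wx":0,"wy":0,"wz":0,"claw":0.3},{"dx":0,"dy":0,"dz":1,"wx":0,"wy":0,"wz":0,"claw":0.3},{"dx":0,"dy":0,"dz":0,"wx":0,"wy":0,"wz":0,"claw":0.3},{"dx":0,"dy":0,"dz":0,"wx":0,"wy":0,"wz":0,"claw":0.3}]}}

```text
t: 9.05
ee_pos: [0.6463, -0.2411, 0.2469]
tcp_rot: [0.724, 0.66, 0.136, 0.147]
ft_force: [-0.2, 0.0, -1.4]
gripper_width: 0.365
```

```bash
python3 - <<'E'
from h import *
p,M,s=cur(); print(inbt(p), s["t"], s["gripper_width"], s["ft_force"]@M)
E
```

```text
[0.00074971 0.01051637 0.05933898] 9.05 0.3650652024623957 [-0.00570977 -0.72255484  1.22861226]
```

Emit:
{"op": "servo_tool", "data": {"series": [{"dx":0,"dy":-0.5,"dz":1,"wx":0,"wy":0,"wz":0,"claw":0.3},{"dx":0,"dy":0,"dz":1,"wx":0,"wy":0,"wz":0,"claw":0.3},{"dx":0,"dy":0,"dz":1,"wx":0,"wy":0,"wz":0,"claw":0.3},{"dx":0,"dy":0,"dz":0,"wx":0,"wy":0,"wz":0,"claw":0.3}]}}

```text
t: 9.45
ee_pos: [0.647, -0.2412, 0.2437]
tcp_rot: [0.725, 0.66, 0.135, 0.147]
ft_force: [-1.1, 0.6, -1.2]
gripper_width: 0.369
```

Emit:
{"op": "servo_tool", "data": {"series": [{"dx":0,"dy":0,"dz":0.8,"wx":0,"wy":0,"wz":0,"claw":0.3},{"dx":0,"dy":0,"dz":0.7,"wx":0,"wy":0,"wz":0,"claw":0.3},{"dx":0,"dy":0,"dz":0,"wx":0,"wy":0,"wz":0,"claw":0.3}]}}

```text
t: 9.75
ee_pos: [0.6476, -0.2412, 0.2425]
tcp_rot: [0.724, 0.66, 0.136, 0.147]
ft_force: [0.2, 0.4, -2.0]
gripper_width: 0.367
```

```bash
python3 - <<'E'
from h import *
p,M,s=cur(); print(inbt(p), s["t"], s["gripper_width"], s["ft_force"]@M)
E
```

```text
[0.00017484 0.01052525 0.05471413] 9.75 0.3667826731086571 [ 0.43464966 -0.67838465  1.92866554]
```

Emit:
{"op": "servo_tool", "data": {"series": [{"dx":0,"dy":0,"dz":0.8,"wx":0,"wy":0,"wz":0,"claw":0.3},{"dx":0,"dy":0,"dz":0.7,"wx":0,"wy":0,"wz":0,"claw":0.3},{"dx":0,"dy":0,"dz":0,"wx":0,"wy":0,"wz":0,"claw":0.3}]}}

```text
t: 10.05
ee_pos: [0.6482, -0.2413, 0.2411]
tcp_rot: [0.725, 0.66, 0.136, 0.147]
ft_force: [-0.2, 0.3, -1.4]
gripper_width: 0.363
```

Emit:
{"op": "servo_tool", "data": {"series": [{"dx":0,"dy":0,"dz":0.5,"wx":0,"wy":0,"wz":0,"claw":0.3},{"dx":0,"dy":0,"dz":0,"wx":0,"wy":0,"wz":0,"claw":0.3}]}}

```text
t: 10.25
ee_pos: [0.6483, -0.2413, 0.2409]
tcp_rot: [0.724, 0.66, 0.136, 0.147]
ft_force: [-0.2, 0.5, -0.6]
gripper_width: 0.37
```

```bash
python3 - <<'E'
from h import *
p,M,s=cur(); print(inbt(p), s["t"], s["gripper_width"], s["ft_force"]@M)
E
```

```text
[0.00027235 0.01050614 0.05299553] 10.25 0.3697917059162442 [ 0.45267983 -0.45596081  0.49660399]
```

Emit:
{"op": "servo_tool", "data": {"series": [{"dx":0,"dy":0,"dz":0.5,"wx":0,"wy":0,"wz":0,"claw":0.3},{"dx":0,"dy":0,"dz":0,"wx":0,"wy":0,"wz":0,"claw":0.3}]}}

```text
t: 10.45
ee_pos: [0.6484, -0.2413, 0.2409]
tcp_rot: [0.724, 0.66, 0.136, 0.147]
ft_force: [-3.2, 0.4, 1.6]
gripper_width: 0.368
```

Emit:
{"op": "servo_tool", "data": {"series": [{"dx":0,"dy":0,"dz":0.5,"wx":0,"wy":0,"wz":0,"claw":0.3},{"dx":0,"dy":0,"dz":0,"wx":0,"wy":0,"wz":0,"claw":0.3}]}}

```text
t: 10.65
ee_pos: [0.6485, -0.2413, 0.2408]
tcp_rot: [0.724, 0.66, 0.136, 0.147]
ft_force: [-4.8, 1.2, 4.1]
gripper_width: 0.364
```

```bash
python3 - <<'E'
from h import *
p,M,s=cur(); print(inbt(p), s["t"], s["gripper_width"], s["ft_force"]@M)
E
```

```text
[0.000417   0.01049923 0.05284674] 10.65 0.3640846255454537 [ 0.77297286 -2.88532902 -5.71968641]
```

Emit:
{"op": "servo_tool", "data": {"series": [{"dx":0,"dy":0,"dz":0.5,"wx":0,"wy":0,"wz":0,"claw":0.37},{"dx":0,"dy":0,"dz":0,"wx":0,"wy":0,"wz":0,"claw":0.39},{"dx":0,"dy":0,"dz":0,"wx":0,"wy":0,"wz":0,"claw":0.4}]}}

```text
t: 10.95
ee_pos: [0.6491, -0.2415, 0.2405]
tcp_rot: [0.724, 0.66, 0.136, 0.148]
ft_force: [-4.3, 1.2, 5.2]
gripper_width: 0.401
```

```bash
python3 - <<'E'
from h import *
p,M,s=cur(); print(inbt(p), s["t"], s["gripper_width"], s["ft_force"]@M)
E
```

```text
[0.00081887 0.01042807 0.05228129] 10.95 0.4010291591174374 [ 0.8455767  -1.95247737 -6.54362349]
```

Emit:
{"op": "servo_tool", "data": {"series": [{"dx":0,"dy":0,"dz":0.3,"wx":0,"wy":0,"wz":0,"claw":0.42},{"dx":0,"dy":0,"dz":0.3,"wx":0,"wy":0,"wz":0,"claw":0.44},{"dx":0,"dy":0,"dz":0.2,"wx":0,"wy":0,"wz":0,"claw":0.45}]}}

```text
t: 11.25
ee_pos: [0.6497, -0.2416, 0.2399]
tcp_rot: [0.724, 0.659, 0.136, 0.148]
ft_force: [-4.7, 0.6, 6.9]
gripper_width: 0.452
```

```bash
python3 - <<'E'
from h import *
p,M,s=cur(); print(inbt(p), s["t"], s["gripper_width"], s["ft_force"]@M)
E
```

```text
[0.00111768 0.01037479 0.05148343] 11.25 0.45178060035421364 [ 0.21001558 -1.68336017 -8.18725473]
```

Emit:
{"op": "servo_tool", "data": {"series": [{"dx":0,"dy":0,"dz":0.3,"wx":0,"wy":0,"wz":0,"claw":0.47},{"dx":0,"dy":0,"dz":0.3,"wx":0,"wy":0,"wz":0,"claw":0.49},{"dx":0,"dy":0,"dz":0.2,"wx":0,"wy":0,"wz":0,"claw":0.5}]}}

```text
t: 11.55
ee_pos: [0.6502, -0.2417, 0.2392]
tcp_rot: [0.724, 0.659, 0.136, 0.148]
ft_force: [-3.4, 0.4, 5.1]
gripper_width: 0.503
```

```bash
python3 - <<'E'
from h import *
from rig import ctrl
p,M,s=cur(); print(inbt(p), s["t"], s["gripper_width"], s["ft_force"]@M)
for n in("wrist","side","scene"): cv2.imwrite(f"pics/{n}10.png",cv2.cvtColor(ctrl.snapshot(n),cv2.COLOR_RGB2BGR))
a=cv2.imread("pics/scene10.png")[130:220,100:190];b=cv2.imread("pics/side10.png")[160:250,290:380]
c=cv2.imread("pics/wrist10.png")[40:210,215:295]
cv2.imwrite("pics/x10.png",np.hstack([cv2.resize(q,(w,450),interpolation=cv2.INTER_CUBIC) for q,w in((a,290),(b,290),(c,212))]))
E
```

```text
[0.00131514 0.01032001 0.05068511] 11.55 0.5031416383930214 [ 0.09978341 -1.12455759 -6.08330175]
```

View pics/x10.png

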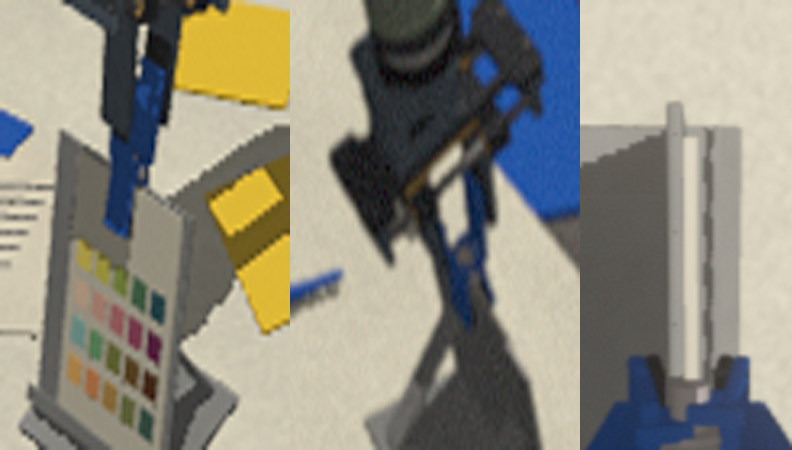

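Emit:
{"op": "servo_tool", "data": {"series": [{"dx":0,"dy":-0.3,"dz":0.3,"wx":0,"wy":0,"wz":0,"claw":0.515},{"dx":0,"dy":-0.3,"dz":0.3,"wx":0,"wy":0,"wz":0,"claw":0.53},{"dx":0,"dy":-0.2,"dz":0.3,"wx":0,"wy":0,"wz":0,"claw":0.545}]}}

```text
t: 12.0
ee_pos: [0.6504, -0.2417, 0.2384]
tcp_rot: [0.724, 0.659, 0.137, 0.149]
ft_force: [-2.7, 1.1, 6.2]
gripper_width: 0.549
```

```bash
python3 - <<'E'
from h import *
p,M,s=cur(); print(inbt(p), s["t"], s["gripper_width"], s["ft_force"]@M)
E
```

```text
[0.00126503 0.01026323 0.04986839] 12.0 0.5485447444399539 [ 0.89243232 -0.09223317 -6.83823563]
```

Emit:
{"op": "servo_tool", "data": {"series": [{"dx":0,"dy":0,"dz":0.3,"wx":0,"wy":0,"wz":0,"claw":0.56},{"dx":0,"dy":0,"dz":0.3,"wx":0,"wy":0,"wz":0,"claw":0.575},{"dx":0,"dy":0,"dz":0.3,"wx":0,"wy":0,"wz":0,"claw":0.59}]}}

```text
t: 12.3
ee_pos: [0.6506, -0.2418, 0.2376]
tcp_rot: [0.724, 0.659, 0.136, 0.149]
ft_force: [-1.9, 0.5, 7.2]
gripper_width: 0.587
```

```bash
python3 - <<'E'
from h import *
p,M,s=cur(); print(inbt(p), s["t"], s["gripper_width"], s["ft_force"]@M)
E
```

```text
[0.00111111 0.01020855 0.04898651] 12.3 0.5874810308919108 [ 0.32799708  1.04135832 -7.43573081]
```

Emit:
{"op": "servo_tool", "data": {"series": [{"dx":0,"dy":0,"dz":0.2,"wx":0,"wy":0,"wz":0,"claw":0.605},{"dx":0,"dy":0,"dz":0.2,"wx":0,"wy":0,"wz":0,"claw":0.62},{"dx":0,"dy":0,"dz":0,"wx":0,"wy":0,"wz":0,"claw":0.63}]}}

```text
t: 12.6
ee_pos: [0.6504, -0.2417, 0.2366]
tcp_rot: [0.724, 0.659, 0.136, 0.148]
ft_force: [-2.5, 0.5, 5.5]
gripper_width: 0.63
```

```bash
python3 - <<'E'
from h import *
from rig import ctrl
p,M,s=cur(); print(inbt(p), s["t"], s["gripper_width"], s["ft_force"]@M)
for n in("wrist","side","scene"): cv2.imwrite(f"pics/{n}11.png",cv2.cvtColor(ctrl.snapshot(n),cv2.COLOR_RGB2BGR))
a=cv2.imread("pics/scene11.png")[130:220,100:190];b=cv2.imread("pics/side11.png")[160:250,290:380]
c=cv2.imread("pics/wrist11.png")[60:320,170:350]
cv2.imwrite("pics/x11.png",np.hstack([cv2.resize(q,(w,450),interpolation=cv2.INTER_CUBIC) for q,w in((a,240),(b,240),(c,312))]))
E
```

```text
[0.00052414 0.0103179  0.04816054] 12.6 0.6303196410189016 [ 0.30953313 -0.20836216 -6.06746323]
```

View pics/x11.png

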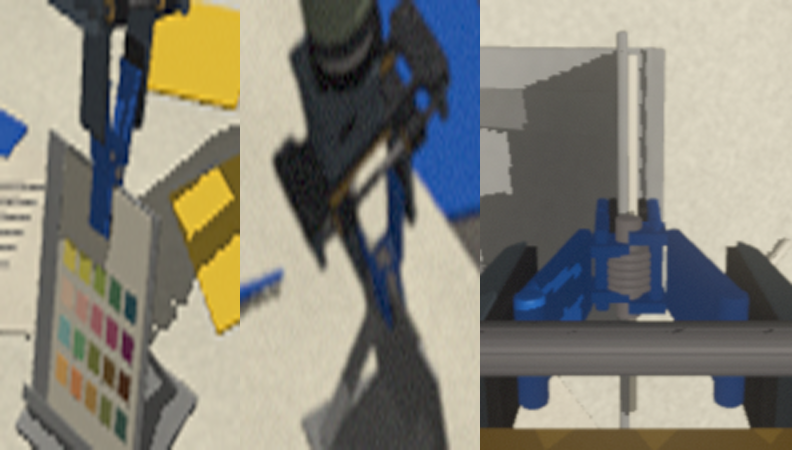

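Emit:
{"op": "servo_tool", "data": {"series": [{"dx":0,"dy":0,"dz":0.2,"wx":0,"wy":0,"wz":0,"claw":0.65},{"dx":0,"dy":0,"dz":0.2,"wx":0,"wy":0,"wz":0,"claw":0.67},{"dx":0,"dy":0,"dz":0.2,"wx":0,"wy":0,"wz":0,"claw":0.69}]}}

```text
t: 13.05
ee_pos: [0.6499, -0.2414, 0.2342]
tcp_rot: [0.725, 0.66, 0.135, 0.147]
ft_force: [0.5, -0.8, -0.4]
gripper_width: 0.689
```

```bash
python3 - <<'E'
from h import *
p,M,s=cur(); print(inbt(p), s["t"], s["gripper_width"], s["ft_force"]@M)
E
```

```text
[-0.00094318  0.01057454  0.0461618 ] 13.05 0.6888556830831617 [-0.70428984  0.40321867  0.60717417]
```

Released: the force is back to its free value. Next I open fully and look.

Emit:
{"op": "servo_tool", "data": {"series": [{"dx":0,"dy":0,"dz":0,"wx":0,"wy":0,"wz":0,"claw":1},{"dx":0,"dy":0,"dz":0,"wx":0,"wy":0,"wz":0,"claw":1},{"dx":0,"dy":0,"dz":0,"wx":0,"wy":0,"wz":0,"claw":1},{"dx":0,"dy":0,"dz":0,"wx":0,"wy":0,"wz":0,"claw":1},{"dx":0,"dy":0,"dz":0,"wx":0,"wy":0,"wz":0,"claw":1}]}}

```text
t: 13.55
ee_pos: [0.65, -0.2414, 0.2351]
tcp_rot: [0.724, 0.66, 0.136, 0.147]
ft_force: [-0.5, -0.5, 0.6]
gripper_width: 1.001
```

```bash
python3 - <<'E'
from h import *
from rig import ctrl
p,M,s=cur(); print(inbt(p), s["t"], s["gripper_width"], s["ft_force"]@M)
for n in("wrist","side","scene"): cv2.imwrite(f"pics/{n}12.png",cv2.cvtColor(ctrl.snapshot(n),cv2.COLOR_RGB2BGR))
a=cv2.imread("pics/scene12.png")[130:220,100:190];b=cv2.imread("pics/side12.png")[160:250,290:380]
c=cv2.imread("pics/wrist12.png")[60:320,170:350]
cv2.imwrite("pics/x12.png",np.hstack([cv2.resize(q,(w,450),interpolation=cv2.INTER_CUBIC) for q,w in((a,240),(b,240),(c,312))]))
E
```

```text
[-0.0004888   0.01052508  0.04696169] 13.55 1.0010875565129134 [-0.55962482 -0.16956761 -0.70501786]
```

View pics/x12.png

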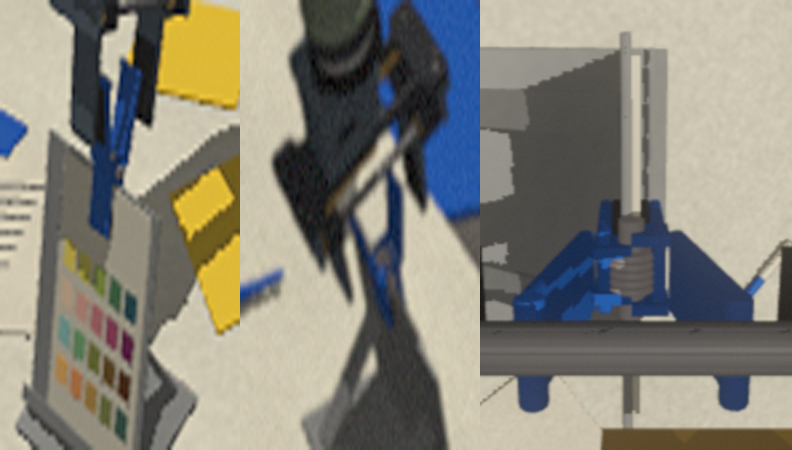

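Emit:
{"op": "servo_tool", "data": {"series": [{"dx":0,"dy":0,"dz":-10,"wx":0,"wy":0,"wz":0,"claw":1},{"dx":0,"dy":0,"dz":-25,"wx":0,"wy":0,"wz":0,"claw":1},{"dx":0,"dy":0,"dz":-35,"wx":0,"wy":0,"wz":0,"claw":1},{"dx":0,"dy":0,"dz":-35,"wx":0,"wy":0,"wz":0,"claw":1},{"dx":0,"dy":0,"dz":-15,"wx":0,"wy":0,"wz":0,"claw":1}]}}

```text
t: 14.2
ee_pos: [0.6031, -0.2377, 0.3505]
tcp_rot: [0.724, 0.659, 0.137, 0.15]
ft_force: [0.7, -0.7, 0.4]
gripper_width: 0.999
```

Emit:
{"op": "servo_tool", "data": {"series": [{"dx":0,"dy":0,"dz":0,"wx":0,"wy":0,"wz":0,"claw":1},{"dx":0,"dy":0,"dz":0,"wx":0,"wy":0,"wz":0,"claw":1},{"dx":0,"dy":0,"dz":0,"wx":0,"wy":0,"wz":0,"claw":1}]}}

```text
t: 14.5
ee_pos: [0.6028, -0.237, 0.3428]
tcp_rot: [0.725, 0.66, 0.135, 0.145]
ft_force: [0.5, 0.0, -0.4]
gripper_width: 0.996
```

```bash
python3 - <<'E'
from h import *
from rig import ctrl
p,M,s=cur(); print(inbt(p), s["t"], s["ft_force"]@M)
W=ctrl.camera_info("wrist"); np.savez("w13.npz",**W)
for n in("wrist","side","scene"): cv2.imwrite(f"pics/{n}13.png",cv2.cvtColor(ctrl.snapshot(n),cv2.COLOR_RGB2BGR))
a=cv2.imread("pics/scene13.png")[135:240,95:195];b=cv2.imread("pics/side13.png")[180:285,290:390]
cv2.imwrite("pics/x13.png",np.hstack([cv2.resize(q,(400,420),interpolation=cv2.INTER_CUBIC) for q in(a,b)]))
c=cv2.imread("pics/wrist13.png")[70:250,180:340]
st=ST
u=np.array([-np.sin(.4),0,np.cos(.4)]);n=np.array([np.cos(.4),0,np.sin(.4)]);bt=np.array([-.031,0,.192])
k=3;c=cv2.resize(c,None,fx=k,fy=k,interpolation=cv2.INTER_CUBIC)
for l in [(0,.09,0),(-.004,.09,0),(.003,.082,-.003),(-.031,.027,.075),(-.031,-.003,.075),(.03,.027,.075),(.03,-.003,.075)]:
    v=proj(W,pl(st,bt+n*l[0]+u*l[2]+[0,l[1],0]))[0];print(l,v.round(1)); cv2.drawMarker(c,(int((v[0]-180+.5)*k),int((v[1]-70+.5)*k)),(0,0,255),0,14,1)
cv2.imwrite("pics/w13c.png",c)
E
```

```text
[-0.00220617  0.01078942  0.16470247] 14.5 [0.05468455 0.30864298 0.56654331]
(0, 0.09, 0) [259.5  86.2]
(-0.004, 0.09, 0) [255.1  86.2]
(0.003, 0.082, -0.003) [262.7  95.2]
(-0.031, 0.027, 0.075) [218.7 171.4]
(-0.031, -0.003, 0.075) [220.  209.7]
(0.03, 0.027, 0.075) [300.8 170.9]
(0.03, -0.003, 0.075) [299.8 209.3]
```

View pics/x13.png

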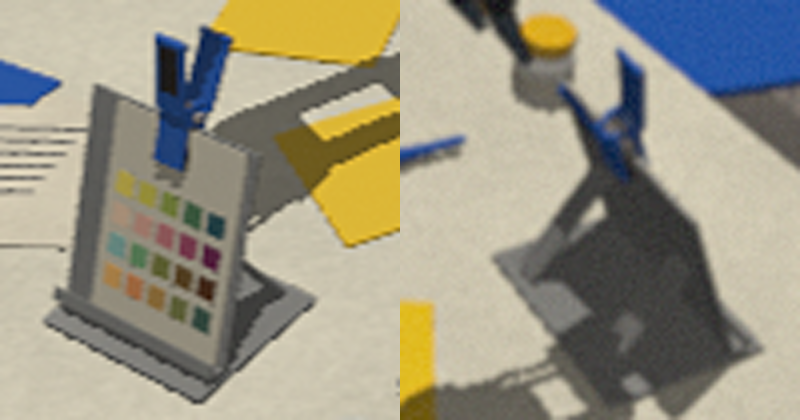

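View pics/w13c.png

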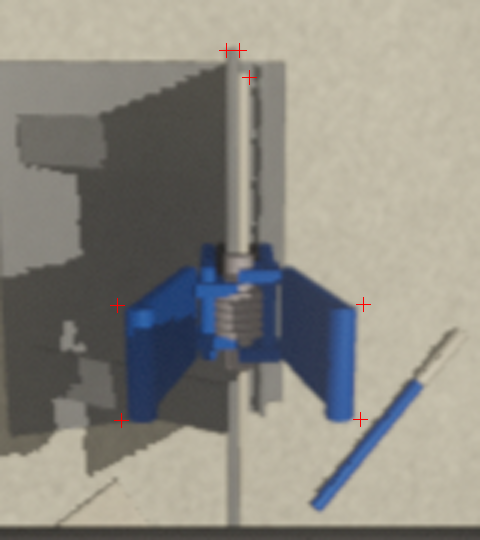

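```bash
python3 - <<'E'
from h import *
from rig import ctrl
S=ctrl.camera_info("scene");im=cv2.imread("pics/scene13.png");x0,y0,k=120,130,10
c=cv2.resize(im[y0:y0+60,x0:x0+50],None,fx=k,fy=k,interpolation=cv2.INTER_CUBIC)
u=np.array([-np.sin(.4),0,np.cos(.4)]);n=np.array([np.cos(.4),0,np.sin(.4)]);bt=np.array([-.031,0,.192])
for l in [(x,y,z) for x,z in((.030,.075),(-.031,.075),(.008,-.040)) for y in(-.0035,.0265)]:
    v=proj(S,pl(ST,bt+n*l[0]+u*l[2]+[0,l[1],0]))[0]; cv2.drawMarker(c,(int((v[0]-x0+.5)*k),int((v[1]-y0+.5)*k)),(0,0,255),0,14,1)
cv2.imwrite("pics/s13c.png",c)
E
```

```text
(no output)
```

View pics/s13c.png

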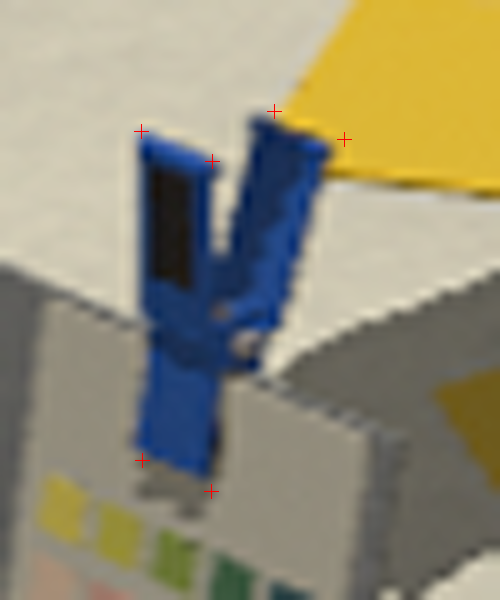

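```bash
python3 - <<'E'
from rig import ctrl
print(ctrl.finish_job())
E
```

```text
the job is handed in; nothing more can be done
None
```

The clamp is clipped over the board and chart at the chart's top middle, and the job was handed in at about 14.7 s. I had no direct reading of the clamp, so its final position and grip are judged from forces and pictures.

- **Getting there:** I took the clamp off the tray rim with its handles squeezed fully open, lifted it clear and carried it to the stand. I then slid it down the slope in small steps with the jaws open.
- **Pressing home:** I felt the board's edge bottom in the throat where I expected it, and pressed with about 7 N. While easing the jaws shut I kept following down with about 7–10 N of press. The fingers did draw back as they opened.
- **Seated and square:** After I backed off, the wrist and scene pictures match a fully seated clamp in line with the slope. The scene agrees to about 1 px (roughly 2 mm) and the wrist to a few px. The force on the tool had gone back to zero.
- **Centring:** The clamp sits about 1–2 mm from the chart's middle. The scene and wrist pictures put the chart's own offset on the stand at 10 and 12.5 mm, so I aimed for 12 mm.
- **Surroundings:** The chart is still on its ledge and the board's end is where it was first measured. I saw no change in the other things on the bench, though I did not measure them.

One disagreement: in the last scene picture the jaw end shows about 1 px higher than predicted, and the handle ends about half a pixel lower. I took both as within the calibration and model error.

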